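Fit the splined change gear and engage the feed

ROBOT

A 7-joint arm with a two-finger parallel gripper is mounted at the origin on a cart in front of the work surface, level with it; the furniture and walls round the work are solid. World frame = base frame: x ahead of the robot, y to its left, z up, the work surface at z = 0. Lengths are in m, angles in rad, forces in N, time in s.
With the tool pointing down it reaches from about 0.4 to 0.75 m from the base axis. Payload 19.5 kg.
Tool frame: the origin (TCP) lies on the centre line of the jaws, within the pads' length; the fingertips stand 25 mm ahead of it and the grasp point (between the pads) lies 6 mm ahead of it; z points along the fingers, y is the line along which they close (so a half turn about z gives the same grasp; the last joint's range is limited). The gripper opens to 85 mm and grips with 20 to 120 N. Pads are 22 mm wide; open, the fingers measure 114 mm over their backs; the gripper's body (76 mm by 85 mm) begins 54 mm behind the grasp point. The pads swing forward as they close: fully open they stand 13 mm farther back than shut.
Start: joints at [-1.37, 0.707, -0.028, 1.485, 0.022, 0.951, -0.075], TCP at [0.138, 0.558, 0.256] pointing down, gripper open.
Joint ranges: [-2.71, 2.71], [-0.32, 2.16], [-1.57, 1.52], [0, 2.45], [-1.46, 4.6], [0, 2.02], [-2.83, 2.83]. Speed limits (rad/s): [1.89, 1.89, 2.57, 2.57, 3.01, 3.01, 3.01].

INTERFACE

Orientations are given as a unit quaternion [w, x, y, z].
In Python, from station import manip gives the robot as it stands. The module is installed in compiled form; this text tells all that it offers.
- The arm moves only by the tool move_arm, never from a script. Its argument "targets" is one flat list of numbers, 7 for each row, row after row: the shift along the tool's x, y, z normalised to -1 to 1, where 1 is 0.2 m, then the turn, a rotation vector about the tool's x, y, z normalised to -1 to 1, where 1 is 180 degrees, then the opening, from 0 (shut) to 1 (fully open). A call has exactly 10 rows; each row is the pose to reach, as a shift and turn from the pose commanded when the call began, along the tool's axes at that moment, turning the shorter way round; what a row does not reach only later rows make up. A row lasts 1/12 s, in which the tool goes at most 41.7 mm and 7.16 degrees, less where a joint would pass 70% of its speed; a pose out of reach is approached as far as the arm can. A call with a number of a shift or a turn outside -1 to 1 is refused whole. A call with a gripper value outside its range is refused whole. The fingers move at their own pace and stop on an object; "grip_force" is the grip in N (left out, the last holds). Time passes only in rows, so rows that repeat a pose let the fingers close, or fill a call up. It gives the time, the measured TCP pose, the force, the opening and the grip force at its end, in the units of the state.
- manip.get_state(): the state, without advancing time (a new reading comes with each control period).
- manip.camera(name): name is "scene" or "top"; returns a dict with "frame" (384x512x3 uint8, blue, green, red), "fx", "fy", "cx", "cy" (pixels), "dist_coeffs" ([k1, k2, p1, p2, k3] as OpenCV has them; the pictures are not rectified), "rvec" (rotation vector, rad) and "tvec" (3), from world to camera coordinates, as OpenCV has them. Camera axes: x right, y down, z forward; pixel columns grow to the right and rows downward; lengths in m; the calibration is good to about 2 mm. A picture is of the moment at which its call begins. There is no depth.
- manip.finish_job(): hands the job in; it is judged then, once.
The state is a dict: "clock": time; "q": joint angles; "joint_vel": joint speeds; "joint_efforts": joint torques, N m; "ee_pos": TCP position; "tool_rot": TCP orientation; "force": force on the tool from outside, world axes, zero at the start; "ft_torque": the same for the moment, N m; "gripper_width": opening from 0.0 (shut) to 1.0 (fully open); "grasp_force": force on a finger pad.
Only numpy, scipy, OpenCV 4.12 (cv2) and the standard library are available. Lean on these libraries where they do the work, as an engineer would, in place of code of your own. Each camera call takes 0.05 s, during which the arm holds its last target. There are 200 camera calls.

TASK

Slide the larger of the two change gears, boss upwards, onto the splined spindle of the feed drive unit until it sits fully home on the shoulder; the wide groove in its bore has to find the wide master spline. Then engage the feed by pushing the selector rod in from its out position to its middle click, and leave the smaller gear where it lies.

Things in the scene. Friction and masses are not known exactly. Their poses are not given: they have to be found in the camera images.
- gear_large: the larger steel change gear, loose, lying flat, boss up, about 0.22 kg. Toothed disc 64 mm across the tips, 12 mm thick; on it a round boss 44 mm in diameter up to 34 mm above the underside: grasp it there. Origin: centre of the underside; z up along the bore; +x points along the wide groove of the bore (a small dark dot on the disc marks it). Starts at any yaw.
- gear_bore (a point): the upper mouth of the larger gear's bore, 34 mm above its underside; axes as the gear's. The bore goes right through: 24 mm between opposite lands, with five straight grooves 72 degrees apart reaching to 35 mm across; four are 6.5 mm wide and the master groove, along +x, is 14.5 mm wide.
- gear_small: the smaller steel change gear, loose, with the same boss and bore but only 53 mm across the tooth tips; not wanted, to be left alone. Origin: centre of the underside, z up.
- drive_unit: the feed drive unit, fixed: a white housing 105 x 110 mm, 50 mm high, with a vertical splined spindle on top and the selector rod out of its front (-x) face. Origin: on the spindle's axis at bench level; z up, -x towards the rod's knob.
- hub_seat (a point): the centre of the upper face of the spindle's 48 mm steel shoulder, 54 mm above the bench, on the spindle's axis: here the centre of the gear's underside comes to lie when home. Axes as the unit's. The spindle's core above it is 22 mm thick, cylindrical up to 25 mm above the shoulder (a plain pilot above the splines), then tapers to 14 mm at 36 mm above the shoulder.
- spline_ends (a point): on the spindle's axis at the upper ends of its splines, 18 mm above the shoulder (72 mm above the bench). Five straight splines 72 degrees apart, 30 mm across the tips: four 4 mm wide, the master 12 mm. The spindle is braked (slips at 1.2 N m) at an unmeasured angle: its master spline points within 35 degrees either side of the unit's +x. This point's axes are the unit's, not the splines'.
- spindle_tip (a point): the spindle's tip, 36 mm above the shoulder (90 mm above the bench). A gear put over it comes to rest on the spline ends, 18 mm short of home, until its wide groove stands within about 5 degrees of the master spline; then it slides down freely. Narrow grooves do not take the master spline.
- selector_knob (a point): the middle of the round black knob at the end of the selector rod: 24 mm in diameter, 14 mm long, its axis level along the unit's x, 30 mm above the bench; its flat front face lies 7 mm from here towards the unit's -x. Push its front face, or pinch it from above across the sides.
- selector (a joint): the push-pull rod, m: 0 fully out (start, within 1 mm), grows as it is pushed towards the unit's +x; clicks at 0, 0.012 (middle) and 0.024 (fully in). Leaving a click takes about 8 N; past 0.006 the rod springs on to the middle by itself, past 0.018 on to fully in.

How it is judged:
By the outcome, as a careful person would: the job done as asked, in the order asked, and still so for the second after the job is handed in, with the robot touching nothing.
It also fails if it takes over 72 s, if anything falls off the work surface, if the arm or the gripper's body presses on something with over 40 N, if the wrist force passes 120 N, or if a joint passes its speed limit or range.

## Working session

There is one attempt and no reset: what is moved stays moved. The work goes in short steps, Python scripts to look and compute and a tool call to move; the robot and the scene stay as the last step left them, time stands still between calls to the robot, and variables do not carry over. Pictures are saved under pics/ and viewed, at most 10 in all, crops included, and the job is handed in when it is done.

Besides the shell and the picture viewer there is one more tool, called after "Request:" as name(argument=value, ...) on one line, values as JSON. move_arm: Moves the arm, as the interface text tells. Its arguments: {"type":"object","properties":{"targets":{"type":"array","items":{"type":"number"}},"grip_force":{"type":"number"}},"required":["targets"]}

```bash
mkdir -p pics; cat > h.py <<'E'
import numpy as np, cv2, json
from station import manip
def snap(n,f):
    c=manip.camera(n); cv2.imwrite(f'pics/{f}.png',c['frame']); 
    K=np.array([[c['fx'],0,c['cx']],[0,c['fy'],c['cy']],[0,0,1.]]); d=np.array(c['dist_coeffs'],float)
    np.savez(f'pics/{f}.npz',K=K,d=d,r=np.array(c['rvec'],float),t=np.array(c['tvec'],float)); return c['frame']
def cal(f): z=np.load(f'pics/{f}.npz'); return z['K'],z['d'],z['r'],z['t']
def ray(f,uv,z):
    K,d,r,t=cal(f); p=cv2.undistortPoints(np.array(uv,float).reshape(-1,1,2),K,d).reshape(-1,2)
    R=cv2.Rodrigues(r)[0]; o=-R.T@t.ravel(); v=np.c_[p,np.ones(len(p))]@R
    return o+v*((z-o[2])/v[:,2])[:,None]
def proj(f,P):
    K,d,r,t=cal(f); return cv2.projectPoints(np.array(P,float).reshape(-1,1,3),r,t,K,d)[0].reshape(-1,2)
E
python3 - <<'E'
from h import *
for n in('scene','top'):
    f=snap(n,n+'0'); cv2.imwrite(f'pics/{n}0b.png',cv2.resize(f,(800,600)))
    K,d,r,t=cal(n+'0'); R=cv2.Rodrigues(r)[0]; print(n,K[0,0],-R.T@t.ravel(),R[2])
print(manip.get_state())
E
```

```text
scene 492.6737989129772 [ 0.09678128 -0.19504142  0.64200551] [ 0.49489526  0.56556082 -0.65971178]
top 437.27676775994956 [0.3448392  0.30250649 0.92662885] [ 0.21164032 -0.02293539 -0.97707847]
{'clock': 0.1, 'q': array([-1.36971341,  0.70701717, -0.02764289,  1.48496135,  0.02201692,
        0.95088735, -0.07549535]), 'joint_vel': array([-0.00053084, -0.00121514,  0.00080503, -0.00250653,  0.00288643,
       -0.00065207, -0.00023088]), 'joint_efforts': array([ 1.81857678e-03, -8.84311509e+01,  1.23628881e+00, -2.36464369e+01,
        1.69781910e-02,  4.93143642e-03, -9.97121703e-06]), 'ee_pos': array([0.13817247, 0.55793253, 0.25588537]), 'tool_rot': array([-4.58361079e-05,  1.21076845e-01,  9.92643019e-01, -4.83007464e-04]), 'force': array([0.72776347, 0.25039993, 0.51966964]), 'ft_torque': array([-0.02169558, -0.01422987, -0.00463579]), 'grasp_force': 0.0, 'gripper_width': 0.999533659655685}
```

View pics/top0b.png

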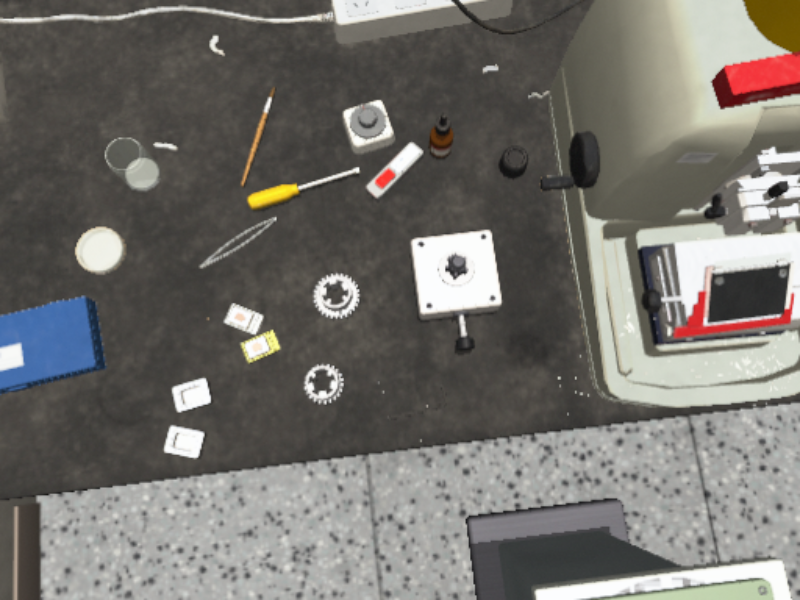

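View pics/scene0b.png

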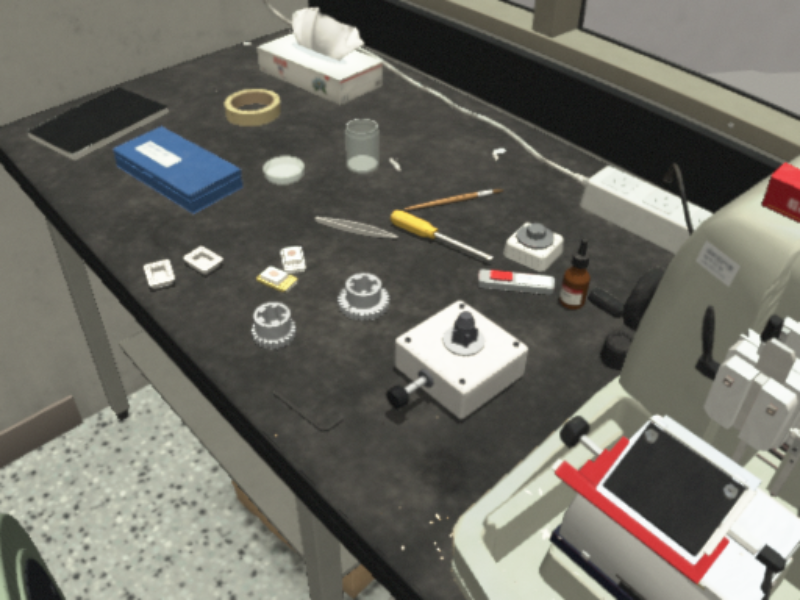

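The top view shows the large gear at about (336,296) of 800x600, the small gear at (323,384), the spindle at (457,266) and the knob at (464,344). Next I'll enlarge crops of these.

```bash
python3 - <<'E'
from h import *
t=cv2.imread('pics/top0.png'); s=cv2.imread('pics/scene0.png')
def c(i,u,v,w=48,h=36): return cv2.resize(i[v-h//2:v+h//2,u-w//2:u+w//2],(400,300),interpolation=cv2.INTER_CUBIC)
# scale: top crop 48x36 => 8.33x
cv2.imwrite('pics/crop1.png',np.vstack([np.hstack([c(t,215,189),c(t,292,170)]),np.hstack([c(s,233,188),c(s,296,212)])]))
k=.64
P=lambda u,v,z:ray('top0',[[u*k,v*k]],z)[0].round(3)
print('gear',P(336,296,.012),'small',P(323,384,.012),'spin',P(457,264,.09),'knob',P(464,344,.03))
for q in [(0,0),(800,0),(800,600),(0,600)]: print(P(*q,0))
E
```

```text
gear [0.555 0.371 0.012] small [0.437 0.4   0.012] spin [0.56  0.209 0.09 ] knob [0.466 0.208 0.03 ]
[1.077 0.834 0.   ]
[ 0.931 -0.373 -0.   ]
[ 0.099 -0.169  0.   ]
[0.218 0.829 0.   ]
```

View pics/crop1.png

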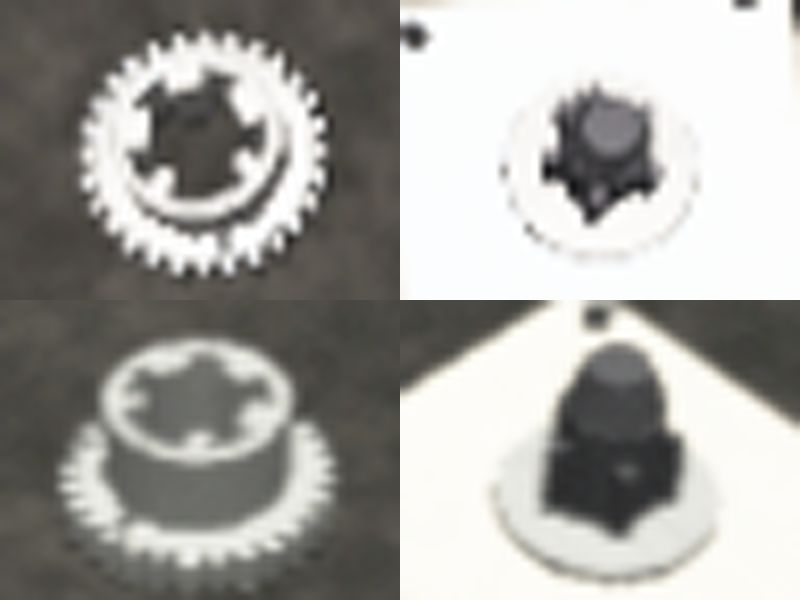

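The crops show the gear's dot at crop (222,240) in top and (122,518) in scene. The spindle tip's disc is at (613,127) in top and (622,365) in scene, with a narrow spline pointing towards the image bottom.

```bash
cat >> h.py <<'E'
def tri(a,ua,b,ub):
    M=[];
    for f,u in((a,ua),(b,ub)):
        K,d,r,t=cal(f); p=cv2.undistortPoints(np.array(u,float).reshape(1,1,2),K,d).ravel(); R=cv2.Rodrigues(r)[0]
        M.append((np.c_[R,t.ravel()],p))
    X=cv2.triangulatePoints(M[0][0],M[1][0],M[0][1],M[1][1]).ravel(); return X[:3]/X[3]
E
python3 - <<'E'
from h import *
tip={'top0':(293.1,166.8),'scene0':(298.2,201.4)}; dot={'top0':(217.2,199.4),'scene0':(223.2,195.7)}
print('tip tri',tri('top0',tip['top0'],'scene0',tip['scene0']).round(4))
for f in tip: print(f,'tip',ray(f,[tip[f]],.09).round(4),'dot',ray(f,[dot[f]],.012).round(4))
# gear outline in top
for f,c,g in(('top0',(215,189),(205,245)),('scene0',(233,188),(173,207))):
    im=cv2.cvtColor(cv2.imread(f'pics/{f}.png'),6); m=(im>110).astype(np.uint8)
    m=cv2.morphologyEx(m,3,np.ones((3,3)))
    for q in (c,g):
        n,l,st,ce=cv2.connectedComponentsWithStats(m); 
        i=min(range(1,n),key=lambda i:np.hypot(*(ce[i]-q))+(1e3 if st[i,4]<100 else 0))
        pts=np.argwhere(l==i)[:,::-1]; w=ray(f,pts,.012)[:,:2].astype(np.float32)
        print(f,'gear',cv2.minEnclosingCircle(w),st[i])
# housing
im=cv2.imread('pics/top0.png'); g=cv2.cvtColor(im,6); m=(g>150).astype(np.uint8); n,l,st,ce=cv2.connectedComponentsWithStats(m)
i=l[152:190,270:315].ravel(); i=np.bincount(i[i>0]).argmax(); pts=np.argwhere(l==i)[:,::-1]; w=ray('top0',pts,.05)[:,:2].astype(np.float32)
print('housing',cv2.minAreaRect(w),st[i]); 
# screws: dark spots in 4 corners
for f,box in(('top0',(262,322,145,205)),('scene0',(250,340,190,270))):
    g=cv2.cvtColor(cv2.imread(f'pics/{f}.png'),6); h=(g<120).astype(np.uint8)
    n,l,st,ce=cv2.connectedComponentsWithStats(h)
    for i in range(1,n):
        if 3<=st[i,4]<=40 and box[0]<ce[i,0]<box[1] and box[2]<ce[i,1]<box[3]: print(f,'spot',ce[i].round(1),st[i,4],ray(f,[ce[i]],.05).round(4)[0,:2])
# polar of spindle at top
for f in tip:
  g=cv2.cvtColor(cv2.imread(f'pics/{f}.png'),6)
  c=ray(f,[tip[f]],.09)[0]
  for z in(.056,.071):
    a=np.arange(-180,180,8); P=[[c[0]+.0145*np.cos(np.radians(x)),c[1]+.0145*np.sin(np.radians(x)),z] for x in a]
    uv=proj(f,P).astype(np.float32); v=cv2.remap(g,uv[:,0],uv[:,1],1).ravel(); print(f,z,' '.join(f'{x}:{y}' for x,y in zip(a,v)))
K=ray('top0',[(464*.64,344*.64)],.03); print('knob',K)
E
```

```text
tip tri [0.5646 0.2069 0.0885]
top0 tip [[0.5642 0.2071 0.09  ]] dot [[0.5327 0.3685 0.012 ]]
scene0 tip [[0.5633 0.2058 0.09  ]] dot [[0.5316 0.3689 0.012 ]]
top0 gear ((0.5562782287597656, 0.37086984515190125), 0.03279467299580574) [200 174  30  30 566]
top0 gear ((0.43862226605415344, 0.39969417452812195), 0.027136363089084625) [194 233  26  26 387]
scene0 gear ((0.5592377781867981, 0.3752237558364868), 0.04389790818095207) [216 174  34  30 548]
scene0 gear ((0.44252365827560425, 0.4070039987564087), 0.038854967802762985) [161 193  28  28 469]
housing ((0.56116783618927, 0.20780149102210999), (0.1045115515589714, 0.10839555412530899), 0.12467543035745621) [ 263  147   58   54 2387]
top0 spot [308.8 151.2] 6 [0.6043 0.1653]
top0 spot [268.8 155.8] 6 [0.6042 0.2495]
top0 spot [314.5 190.5] 4 [0.5196 0.1658]
top0 spot [274.  195.5] 6 [0.5191 0.2495]
scene0 spot [295.5 195.5] 4 [0.6048 0.2492]
scene0 spot [260.8 216.8] 6 [0.5198 0.2494]
scene0 spot [330.  219.5] 6 [0.6054 0.1659]
scene0 spot [295.2 243.6] 5 [0.5197 0.1658]
top0 0.056 -180:246 -172:250 -164:250 -156:250 -148:247 -140:2
[... 700 characters left out ...]
 -156:223 -148:216 -140:193 -132:154 -124:159 -116:196 -108:222 -100:228 -92:227 -84:225 -76:226 -68:214 -60:200 -52:181 -44:170 -36:148 -28:111 -20:72 -12:53 -4:47 4:48 12:50 20:52 28:56 36:61 44:64 52:59 60:55 68:51 76:60 84:73 92:77 100:85 108:124 116:151 124:164 132:168 140:162 148:138 156:122 164:125 172:160
scene0 0.071 -180:48 -172:46 -164:47 -156:48 -148:51 -140:47 -132:52 -124:61 -116:55 -108:49 -100:48 -92:52 -84:60 -76:91 -68:129 -60:169 -52:200 -44:224 -36:236 -28:245 -20:250 -12:238 -4:193 4:113 12:78 20:72 28:74 36:82 44:84 52:75 60:66 68:65 76:68 84:83 92:120 100:169 108:203 116:220 124:233 132:216 140:201 148:185 156:145 164:86 172:58
knob [[0.46584095 0.20783088 0.03      ]]
```

```bash
cat >> h.py <<'E'
from scipy.spatial.transform import Rotation as Ro
def go(x,y,z,T,src=None):
    "normalised shift/turn to tool-down pose with tool x at world yaw T deg"
    s=manip.get_state(); w,a,b,c=s['tool_rot']; R=Ro.from_quat([a,b,c,w])
    t=np.radians(T); G=Ro.from_matrix(np.array([[np.cos(t),np.sin(t),0],[np.sin(t),-np.cos(t),0],[0,0,-1]]))
    X=R.as_matrix()
    print('pos',s['ee_pos'].round(4),'yaw',round(np.degrees(np.arctan2(X[1,0],X[0,0])),1),'q',s['q'].round(2),'F',s['force'].round(1),'t',s['clock'],'w',round(s['gripper_width'],3))
    print('row',(R.inv().apply(np.array([x,y,z])-s['ee_pos'])/.2).round(4),((R.inv()*G).as_rotvec()/np.pi).round(4))
E
python3 -c "
from h import *
go(.35,.465,.2,183)"
```

```text
pos [0.1382 0.5579 0.2559] yaw 166.1 q [-1.37  0.71 -0.03  1.48  0.02  0.95 -0.08] F [0.7 0.3 0.5] t 0.1 w 1.0
row [-1.1398 -0.1962  0.2796] [-0.0003 -0.     -0.0939]
```

Request:
move_arm(targets=[-0.3, -0.05, 0.1, 0, 0, -0.03, 1, -0.5, -0.1, 0.15, 0, 0, -0.06, 1, -0.7, -0.15, 0.2, 0, 0, -0.09, 1, -1, -0.2, 0.28, 0, 0, -0.09, 1, -1, -0.2, 0.28, 0, 0, -0.09, 1, -1, -0.2, 0.28, 0, 0, -0.09, 1, -1, -0.2, 0.28, 0, 0, -0.09, 1, -1, -0.2, 0.28, 0, 0, -0.09, 1, -1, -0.2, 0.28, 0, 0, -0.09, 1, -1, -0.2, 0.28, 0, 0, -0.09, 1])

```text
clock: 0.93
ee_pos: [0.3217, 0.4719, 0.2005]
tool_rot: [-0.0, -0.021, 1.0, 0.0]
force: [0.3, 0.1, 0.3]
gripper_width: 0.997
grasp_force: 0.0
```

```bash
python3 -c "
from h import *
go(.5563,.3705,.12,200)"
```

```text
pos [0.3217 0.4719 0.2005] yaw -177.6 q [-0.96  0.77 -0.14  1.57  0.14  0.81  0.46] F [0.3 0.1 0.3] t 0.9333 w 0.997
row [-1.1511 -0.5557  0.4022] [ 0.0001 -0.     -0.0978]
```

Request:
move_arm(targets=[-0.2, -0.1, 0.08, 0, 0, -0.03, 1, -0.4, -0.2, 0.15, 0, 0, -0.06, 1, -0.6, -0.3, 0.22, 0, 0, -0.098, 1, -0.8, -0.4, 0.3, 0, 0, -0.098, 1, -1, -0.556, 0.4, 0, 0, -0.098, 1, -1, -0.556, 0.4, 0, 0, -0.098, 1, -1, -0.556, 0.4, 0, 0, -0.098, 1, -1, -0.556, 0.4, 0, 0, -0.098, 1, -1, -0.556, 0.4, 0, 0, -0.098, 1, -1, -0.556, 0.4, 0, 0, -0.098, 1])

```text
clock: 1.77
ee_pos: [0.5259, 0.3696, 0.1209]
tool_rot: [0.0, -0.174, 0.985, 0.0]
force: [0.5, 1.3, -0.7]
gripper_width: 1.001
grasp_force: 0.0
```

```bash
python3 -c "
from h import *
go(.5563,.3705,.09,200)
go(.5563,.3705,.038,200)"
```

```text
pos [0.5259 0.3696 0.1209] yaw -159.9 q [-0.55  0.98 -0.26  1.35  0.29  0.85  1.03] F [ 0.5  1.3 -0.7] t 1.7667 w 1.001
row [-0.1442 -0.0478  0.1543] [0.0002 0.0001 0.0003]
pos [0.5259 0.3696 0.1209] yaw -159.9 q [-0.55  0.98 -0.26  1.35  0.29  0.85  1.03] F [ 0.5  1.3 -0.7] t 1.7667 w 1.001
row [-0.1442 -0.048   0.4143] [0.0002 0.0001 0.0003]
```

Request:
move_arm(targets=[-0.144, -0.048, 0.05, 0, 0, 0, 1, -0.144, -0.048, 0.1, 0, 0, 0, 1, -0.144, -0.048, 0.15, 0, 0, 0, 1, -0.144, -0.048, 0.2, 0, 0, 0, 1, -0.144, -0.048, 0.25, 0, 0, 0, 1, -0.144, -0.048, 0.3, 0, 0, 0, 1, -0.144, -0.048, 0.35, 0, 0, 0, 1, -0.144, -0.048, 0.38, 0, 0, 0, 1, -0.144, -0.048, 0.4, 0, 0, 0, 1, -0.144, -0.048, 0.4, 0, 0, 0, 1])

```text
clock: 2.6
ee_pos: [0.5571, 0.3687, 0.0395]
tool_rot: [-0.0, -0.173, 0.985, -0.0]
force: [-0.3, -0.1, -1.2]
gripper_width: 1.0
grasp_force: 0.0
```

```bash
python3 - <<'E'
from h import *
go(.5563,.3705,.038,200)
t=snap('top','top1');s=snap('scene','scene1')
def c(i,u,v,w=96,h=72): return cv2.resize(i[v-h//2:v+h//2,u-w//2:u+w//2],(400,300),interpolation=cv2.INTER_CUBIC)
cv2.imwrite('pics/crop2.png',np.hstack([c(t,215,189),c(s,233,188)]))
E
```

```text
pos [0.5571 0.3687 0.0395] yaw -160.1 q [-0.53  1.13 -0.25  1.26  0.32  0.78  1.05] F [-0.3 -0.1 -1.2] t 2.6 w 1.0
row [0.0006 0.0096 0.0073] [-0.0001 -0.0003 -0.0004]
```

View pics/crop2.png

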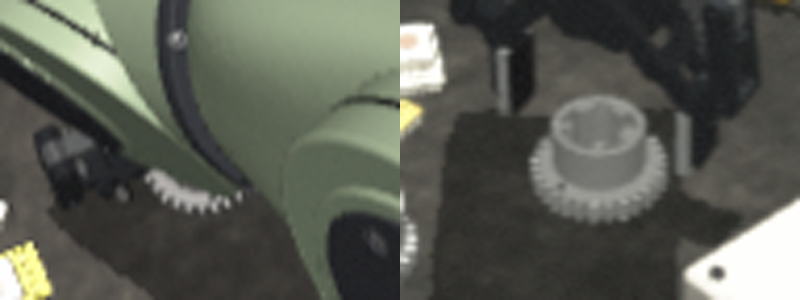

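The scene crop shows the fingers straddling the boss, with tips at about (505,112) and (683,172), above the toothed disc. The arm hides the gear in the top view. Closing now.

Request:
move_arm(targets=[0, 0.009, 0.005, 0, 0, 0, 1, 0, 0.009, 0.005, 0, 0, 0, 0.7, 0, 0.009, 0.005, 0, 0, 0, 0.5, 0, 0.009, 0.005, 0, 0, 0, 0.3, 0, 0.009, 0.005, 0, 0, 0, 0.3, 0, 0.009, 0.005, 0, 0, 0, 0.2, 0, 0.009, 0.005, 0, 0, 0, 0.2, 0, 0.009, 0.005, 0, 0, 0, 0.2, 0, 0.009, 0.005, 0, 0, 0, 0.2, 0, 0.009, 0.005, 0, 0, 0, 0.2], grip_force=50)

```text
clock: 3.53
ee_pos: [0.5568, 0.3707, 0.0399]
tool_rot: [0.0, -0.173, 0.985, 0.0]
force: [-1.0, -0.6, 6.7]
gripper_width: 0.491
grasp_force: 50.7
```

```bash
python3 - <<'E'
from h import *
go(.5563,.3705,.18,200)
print(manip.get_state()['grasp_force'])
s=snap('scene','scene2')
# dot location
K=s[165:215,200:265]; cv2.imwrite('pics/crop3.png',cv2.resize(K,(780,600),interpolation=cv2.INTER_CUBIC))
E
```

```text
pos [0.5568 0.3707 0.0399] yaw -160.1 q [-0.53  1.13 -0.25  1.26  0.32  0.78  1.05] F [-1.  -0.6  6.7] t 3.5333 w 0.491
row [ 2.500e-03  1.000e-04 -7.007e-01] [ 0.0001  0.0001 -0.0004]
50.74727587401867
```

View pics/crop3.png

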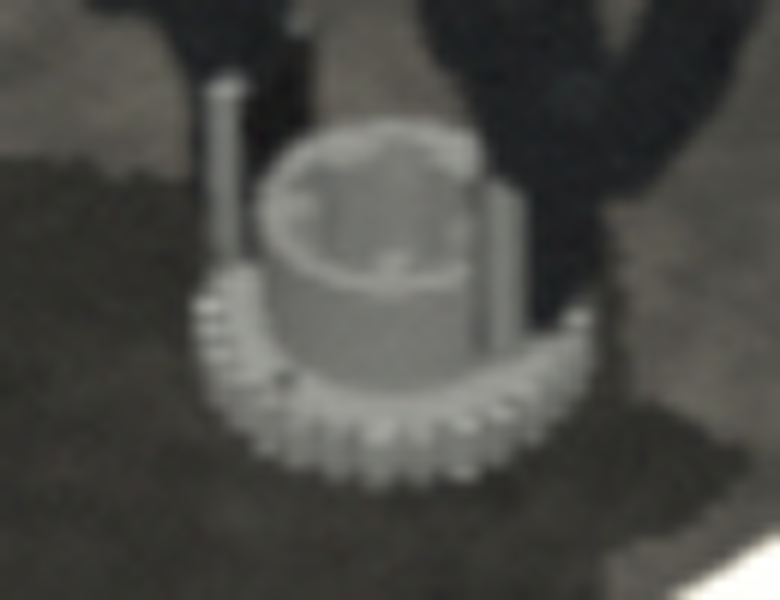

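The scene crop shows the boss gripped between both pads. The dot is at crop (285,380), so the gear hardly moved. Lifting and beginning the turn.

Request:
move_arm(targets=[0, 0, -0.1, 0, 0, 0, 0.2, 0, 0, -0.25, 0, 0, 0, 0.2, 0, 0, -0.4, 0, 0, 0, 0.2, 0, 0, -0.55, 0, 0, 0.03, 0.2, 0, 0, -0.7, 0, 0, 0.06, 0.2, 0, 0, -0.7, 0, 0, 0.1, 0.2, 0, 0, -0.7, 0, 0, 0.14, 0.2, 0, 0, -0.7, 0, 0, 0.18, 0.2, 0, 0, -0.7, 0, 0, 0.22, 0.2, 0, 0, -0.7, 0, 0, 0.22, 0.2])

```text
clock: 4.42
ee_pos: [0.5565, 0.3706, 0.1792]
tool_rot: [-0.0, 0.174, 0.985, -0.0]
force: [0.2, -0.6, -2.6]
gripper_width: 0.49
grasp_force: 52.0
```

```bash
python3 -c "
from h import *
go(.564,.2067,.17,32); go(.56,.28,.17,90)"
```

```text
pos [0.5565 0.3706 0.1792] yaw 160.0 q [-0.6   0.95 -0.1   1.18  0.09  1.02  0.52] F [ 0.2 -0.6 -2.6] t 4.4167 w 0.49
row [-0.3158 -0.7573  0.0464] [-1.00e-04  2.00e-04  7.11e-01]
pos [0.5565 0.3706 0.1792] yaw 160.0 q [-0.6   0.95 -0.1   1.18  0.09  1.02  0.52] F [ 0.2 -0.6 -2.6] t 4.4167 w 0.49
row [-0.1715 -0.4198  0.0462] [-1.000e-04  1.000e-04  3.887e-01]
```

Request:
move_arm(targets=[-0.03, -0.07, 0, 0, 0, 0.03, 0.2, -0.06, -0.15, 0, 0, 0, 0.06, 0.2, -0.1, -0.24, 0, 0, 0, 0.1, 0.2, -0.14, -0.33, 0, 0, 0, 0.14, 0.2, -0.18, -0.43, 0, 0, 0, 0.18, 0.2, -0.22, -0.53, 0, 0, 0, 0.22, 0.2, -0.26, -0.63, 0, 0, 0, 0.26, 0.2, -0.3, -0.72, 0, 0, 0, 0.3, 0.2, -0.316, -0.757, 0, 0, 0, 0.34, 0.2, -0.316, -0.757, 0, 0, 0, 0.37, 0.2])

```text
clock: 5.25
ee_pos: [0.5656, 0.2042, 0.1794]
tool_rot: [0.0, 0.685, 0.728, -0.001]
force: [-1.0, 0.9, -2.7]
gripper_width: 0.487
grasp_force: 52.1
```

```bash
python3 -c "
from h import *
go(.564,.2067,.16,32)"
```

```text
pos [0.5656 0.2042 0.1794] yaw 93.5 q [-0.49  0.85  0.2   1.48 -0.2   0.83 -0.17] F [-1.   0.9 -2.7] t 5.25 w 0.487
row [ 0.0131 -0.0073  0.097 ] [1.000e-04 4.000e-04 3.415e-01]
```

Request:
move_arm(targets=[0.013, -0.007, 0.02, 0, 0, 0.04, 0.2, 0.013, -0.007, 0.03, 0, 0, 0.08, 0.2, 0.013, -0.007, 0.05, 0, 0, 0.12, 0.2, 0.013, -0.007, 0.05, 0, 0, 0.16, 0.2, 0.013, -0.007, 0.05, 0, 0, 0.2, 0.2, 0.013, -0.007, 0.05, 0, 0, 0.24, 0.2, 0.013, -0.007, 0.05, 0, 0, 0.28, 0.2, 0.013, -0.007, 0.05, 0, 0, 0.31, 0.2, 0.013, -0.007, 0.05, 0, 0, 0.341, 0.2, 0.013, -0.007, 0.05, 0, 0, 0.341, 0.2])

```text
clock: 6.08
ee_pos: [0.5634, 0.2095, 0.1689]
tool_rot: [0.0, 0.96, 0.278, -0.001]
force: [-0.5, 1.0, -2.3]
gripper_width: 0.49
grasp_force: 52.0
```

```bash
python3 - <<'E'
from h import *
go(.564,.2067,.145,32)
t=snap('top','top4');s=snap('scene','scene4')
print(proj('scene4',[[.564,.2067,.13],[.564,.2067,.09]]),proj('top4',[[.564,.2067,.13]]))
def c(i,u,v,w=96,h=144): return cv2.resize(i[v-h//2:v+h//2,u-w//2:u+w//2],(400,600),interpolation=cv2.INTER_CUBIC)
cv2.imwrite('pics/crop4.png',np.hstack([c(t,292,170),c(s,296,200)]))
E
```

```text
pos [0.5634 0.2095 0.1689] yaw 32.3 q [-0.64  0.91  0.5   1.5  -0.52  0.87 -0.97] F [-0.5  1.  -2.3] t 6.0833 w 0.49
row [-0.0047  0.0133  0.1197] [-0.0001  0.0003  0.0018]
[[299.86157597 182.61806261]
 [298.09887912 200.93220211]] [[294.94556449 161.27917102]]
```

View pics/crop4.png

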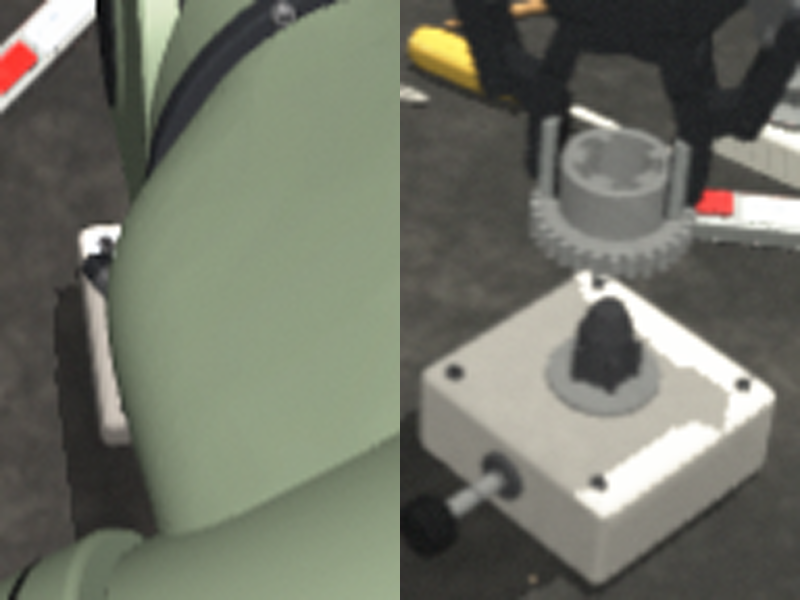

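The scene crop shows the gear held level above the spindle, with its rim centre at about (618,157), the spindle tip at (607,305) and the shoulder centre at (603,378). The top view is blocked by the arm.

```bash
python3 - <<'E'
from h import *
print('rim',ray('scene4',[(299.9,165.3)],.163),'shoulder',ray('scene4',[(296.3,218.3)],.054))
g=cv2.cvtColor(cv2.imread('pics/scene4.png'),6)
for c in((.5633,.2058),(.564,.2067)):
    a=np.arange(120,264,6); P=[[c[0]+.0138*np.cos(np.radians(x)),c[1]+.0138*np.sin(np.radians(x)),.055] for x in a]
    uv=proj('scene4',P).astype(np.float32); v=cv2.remap(g,uv[:,0],uv[:,1],1).ravel(); print(' '.join(f'{x}:{y}' for x,y in zip(a,v)))
go(.5638,.2064,.135,32)
E
```

```text
rim [[0.56458557 0.21053085 0.163     ]] shoulder [[0.56033588 0.20378535 0.054     ]]
120:89 126:94 132:96 138:95 144:88 150:86 156:88 162:99 168:112 174:134 180:148 186:149 192:151 198:151 204:148 210:150 216:149 222:140 228:124 234:108 240:117 246:133 252:144 258:150
120:95 126:99 132:101 138:100 144:93 150:84 156:83 162:85 168:94 174:113 180:134 186:144 192:143 198:145 204:143 210:141 216:138 222:127 228:108 234:90 240:102 246:122 252:138 258:147
pos [0.5635 0.2093 0.1691] yaw 32.7 q [-0.64  0.91  0.49  1.5  -0.51  0.87 -0.97] F [-0.3 -0.2 -2.4] t 6.1833 w 0.486
row [-0.0067  0.0131  0.1705] [-0.      0.0002  0.004 ]
```

Request:
move_arm(targets=[-0.01, 0.015, 0.03, 0, 0, 0.004, 0.2, -0.01, 0.015, 0.06, 0, 0, 0.008, 0.2, -0.01, 0.015, 0.1, 0, 0, 0.008, 0.2, -0.01, 0.015, 0.13, 0, 0, 0.008, 0.2, -0.01, 0.015, 0.16, 0, 0, 0.008, 0.2, -0.01, 0.015, 0.18, 0, 0, 0.008, 0.2, -0.01, 0.015, 0.2, 0, 0, 0.008, 0.2, -0.01, 0.015, 0.21, 0, 0, 0.008, 0.2, -0.01, 0.015, 0.22, 0, 0, 0.008, 0.2, -0.01, 0.015, 0.22, 0, 0, 0.008, 0.2])

```text
clock: 7.02
ee_pos: [0.5636, 0.2056, 0.1251]
tool_rot: [0.0, 0.964, 0.267, -0.0]
force: [0.4, -0.4, -2.4]
gripper_width: 0.49
grasp_force: 52.1
```

```bash
python3 -c "
from h import *
go(.5633,.206,.113,31)"
```

```text
pos [0.5636 0.2056 0.1251] yaw 30.9 q [-0.62  0.97  0.46  1.54 -0.56  0.77 -0.95] F [ 0.4 -0.4 -2.4] t 7.0167 w 0.49
row [-0.0003 -0.0026  0.0603] [ 0.      0.0001 -0.0005]
```

Over the tip with no contact. Next I'll lower to just above the spline ends.

Request:
move_arm(targets=[0, 0, 0.01, 0, 0, 0, 0.2, 0, 0, 0.015, 0, 0, 0, 0.2, 0, 0, 0.02, 0, 0, 0, 0.2, 0, 0, 0.025, 0, 0, 0, 0.2, 0, 0, 0.03, 0, 0, 0, 0.2, 0, 0, 0.035, 0, 0, 0, 0.2, 0, 0, 0.04, 0, 0, 0, 0.2, 0, 0, 0.045, 0, 0, 0, 0.2, 0, 0, 0.05, 0, 0, 0, 0.2, 0, 0, 0.05, 0, 0, 0, 0.2])

```text
clock: 7.85
ee_pos: [0.5636, 0.2056, 0.1151]
tool_rot: [0.0, 0.964, 0.266, -0.0]
force: [0.2, -0.4, -3.4]
gripper_width: 0.491
grasp_force: 52.0
```

```bash
python3 -c "
from h import *
go(.5633,.206,.113,31); print(manip.get_state()['ft_torque'])"
```

```text
pos [0.5636 0.2056 0.1151] yaw 30.9 q [-0.61  0.98  0.46  1.54 -0.56  0.75 -0.95] F [ 0.2 -0.4 -3.4] t 7.85 w 0.491
row [-0.0003 -0.0025  0.0105] [ 0.      0.0001 -0.0005]
[ 0.14390034 -0.12290071 -0.05538376]
```

Request:
move_arm(targets=[0, 0, 0.004, 0, 0, 0, 0.2, 0, 0, 0.008, 0, 0, 0, 0.2, 0, 0, 0.012, 0, 0, 0, 0.2, 0, 0, 0.016, 0, 0, 0, 0.2, 0, 0, 0.02, 0, 0, 0, 0.2, 0, 0, 0.022, 0, 0, 0, 0.2, 0, 0, 0.024, 0, 0, 0, 0.2, 0, 0, 0.025, 0, 0, 0, 0.2, 0, 0, 0.025, 0, 0, 0, 0.2, 0, 0, 0.025, 0, 0, 0, 0.2])

```text
clock: 8.68
ee_pos: [0.5637, 0.2056, 0.1103]
tool_rot: [0.0, 0.964, 0.266, 0.0]
force: [1.3, 1.4, -3.2]
gripper_width: 0.49
grasp_force: 52.0
```

```bash
python3 -c "
from h import *
go(.5633,.206,.096,31); print(manip.get_state()['ft_torque'])"
```

```text
pos [0.5637 0.2056 0.1103] yaw 30.9 q [-0.61  0.99  0.45  1.54 -0.57  0.74 -0.94] F [ 1.3  1.4 -3.2] t 8.6833 w 0.49
row [-0.0007 -0.0026  0.0715] [ 0.      0.     -0.0005]
[ 0.17938272 -0.09675957  0.06199575]
```

Request:
move_arm(targets=[0, 0, 0.008, 0, 0, 0, 0.2, 0, 0, 0.016, 0, 0, 0, 0.2, 0, 0, 0.024, 0, 0, 0, 0.2, 0, 0, 0.032, 0, 0, 0, 0.2, 0, 0, 0.038, 0, 0, 0, 0.2, 0, 0, 0.044, 0, 0, 0, 0.2, 0, 0, 0.05, 0, 0, 0, 0.2, 0, 0, 0.055, 0, 0, 0, 0.2, 0, 0, 0.06, 0, 0, 0, 0.2, 0, 0, 0.06, 0, 0, 0, 0.2])

```text
clock: 9.52
ee_pos: [0.5637, 0.2057, 0.0981]
tool_rot: [0.0, 0.964, 0.266, -0.0]
force: [1.6, 2.0, -3.2]
gripper_width: 0.488
grasp_force: 52.0
```

```bash
python3 -c "
from h import *
go(.5633,.206,.094,31); print(manip.get_state()['ft_torque'])"
```

```text
pos [0.5637 0.2057 0.0981] yaw 30.9 q [-0.61  1.    0.44  1.55 -0.58  0.72 -0.94] F [ 1.6  2.  -3.2] t 9.5167 w 0.488
row [-0.0006 -0.0024  0.0207] [ 0.      0.     -0.0005]
[ 0.37894931 -0.30052074  0.01019832]
```

Sliding freely on the splines. Lowering to the shoulder.

Request:
move_arm(targets=[0, 0, 0.005, 0, 0, 0, 0.2, 0, 0, 0.01, 0, 0, 0, 0.2, 0, 0, 0.013, 0, 0, 0, 0.2, 0, 0, 0.016, 0, 0, 0, 0.2, 0, 0, 0.018, 0, 0, 0, 0.2, 0, 0, 0.02, 0, 0, 0, 0.2, 0, 0, 0.022, 0, 0, 0, 0.2, 0, 0, 0.022, 0, 0, 0, 0.2, 0, 0, 0.022, 0, 0, 0, 0.2, 0, 0, 0.022, 0, 0, 0, 0.2])

```text
clock: 10.35
ee_pos: [0.5637, 0.2057, 0.0939]
tool_rot: [0.0, 0.964, 0.267, 0.0]
force: [1.8, 2.5, -1.2]
gripper_width: 0.487
grasp_force: 52.2
```

```bash
python3 -c "
from h import *
go(.5633,.206,.092,31); print(manip.get_state()['ft_torque'])"
```

```text
pos [0.5637 0.2057 0.0939] yaw 30.9 q [-0.61  1.01  0.44  1.55 -0.58  0.71 -0.93] F [ 1.8  2.5 -1.2] t 10.35 w 0.487
row [-0.0008 -0.0025  0.0096] [ 0.     -0.     -0.0005]
[ 0.4976435  -0.28475994  0.01504444]
```

Request:
move_arm(targets=[0, 0, 0.003, 0, 0, 0, 0.2, 0, 0, 0.006, 0, 0, 0, 0.2, 0, 0, 0.006, 0, 0, 0, 0.2, 0, 0, 0.006, 0, 0, 0, 0.2, 0, 0, 0.004, 0, 0, 0, 0.6, 0, 0, 0, 0, 0, 0, 1, 0, 0, 0, 0, 0, 0, 1, 0, 0, 0, 0, 0, 0, 1, 0, 0, 0, 0, 0, 0, 1, 0, 0, 0, 0, 0, 0, 1])

```text
clock: 11.18
ee_pos: [0.5636, 0.2055, 0.0938]
tool_rot: [0.0, 0.964, 0.266, -0.0]
force: [0.6, 0.4, -0.6]
gripper_width: 1.0
grasp_force: 0.0
```

```bash
python3 -c "
from h import *
go(.5633,.206,.2,31); print(manip.get_state()['ft_torque'])"
```

```text
pos [0.5636 0.2055 0.0938] yaw 30.9 q [-0.61  1.01  0.44  1.55 -0.58  0.71 -0.93] F [ 0.6  0.4 -0.6] t 11.1833 w 1.0
row [-2.000e-04 -2.800e-03 -5.311e-01] [ 0.      0.0001 -0.0005]
[-0.00035931  0.00747668 -0.02367627]
```

Request:
move_arm(targets=[0, 0, -0.03, 0, 0, 0, 1, 0, 0, -0.07, 0, 0, 0, 1, 0, 0, -0.13, 0, 0, 0, 1, 0, 0, -0.2, 0, 0, 0, 1, 0, 0, -0.3, 0, 0, 0, 1, 0, 0, -0.4, 0, 0, 0, 1, 0, 0, -0.5, 0, 0, 0, 1, 0, 0, -0.6, 0, 0, 0, 1, 0, 0, -0.6, 0, 0, 0, 1, 0, 0, -0.6, 0, 0, 0, 1])

```text
clock: 12.02
ee_pos: [0.5639, 0.2057, 0.2155]
tool_rot: [-0.0, 0.964, 0.267, 0.001]
force: [-0.2, -0.5, -1.0]
gripper_width: 0.997
grasp_force: 0.0
```

```bash
python3 - <<'E'
from h import *
go(.42,.2075,.14,0); go(.42,.2075,.14,90)
t=snap('top','top5');s=snap('scene','scene5')
def c(i,u,v,w=96,h=144): return cv2.resize(i[v-h//2:v+h//2,u-w//2:u+w//2],(400,600),interpolation=cv2.INTER_CUBIC)
cv2.imwrite('pics/crop5.png',np.hstack([c(t,292,190),c(s,286,210)]))
E
```

```text
pos [0.5639 0.2057 0.2155] yaw 30.9 q [-0.65  0.85  0.54  1.45 -0.49  0.97 -1.01] F [-0.2 -0.5 -1. ] t 12.0167 w 0.997
row [-0.6134 -0.3775  0.3763] [-1.000e-04 -7.000e-04  1.717e-01]
pos [0.5639 0.2057 0.2155] yaw 30.9 q [-0.65  0.85  0.54  1.45 -0.49  0.97 -1.01] F [-0.2 -0.5 -1. ] t 12.0167 w 0.997
row [-0.6134 -0.3775  0.3763] [ 0.0004 -0.0005 -0.3283]
```

View pics/crop5.png

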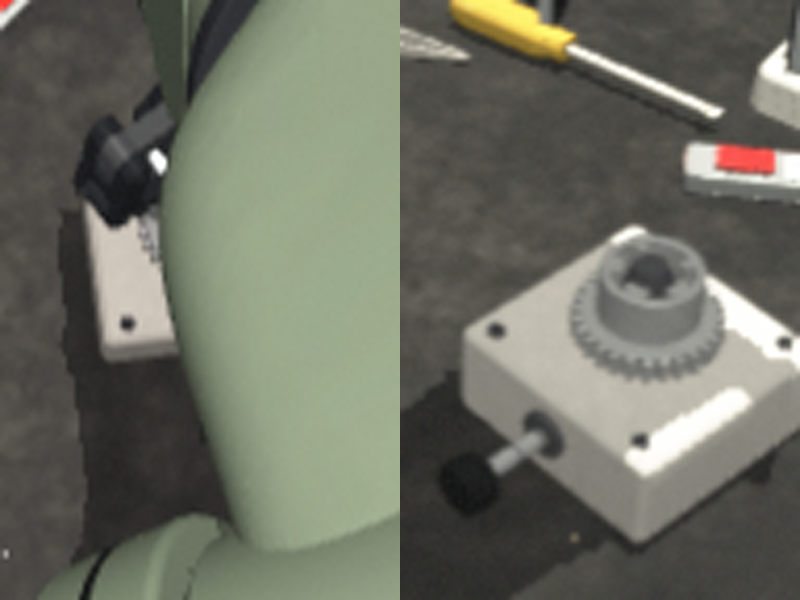

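The scene crop shows the gear fully down on the shoulder, with only the spindle tip at (650,272) in its bore. The knob is at (468,485), still out. Next, the selector.

Request:
move_arm(targets=[-0.1, -0.06, 0, 0, 0, 0.03, 0.6, -0.2, -0.12, 0, 0, 0, 0.06, 0.3, -0.3, -0.18, 0, 0, 0, 0.09, 0, -0.4, -0.25, 0.05, 0, 0, 0.12, 0, -0.5, -0.31, 0.15, 0, 0, 0.15, 0, -0.613, -0.378, 0.25, 0, 0, 0.172, 0, -0.613, -0.378, 0.33, 0, 0, 0.172, 0, -0.613, -0.378, 0.376, 0, 0, 0.172, 0, -0.613, -0.378, 0.376, 0, 0, 0.172, 0, -0.613, -0.378, 0.376, 0, 0, 0.172, 0])

```text
clock: 12.95
ee_pos: [0.4196, 0.2072, 0.1385]
tool_rot: [0.0, 1.0, -0.001, -0.0]
force: [0.1, -0.2, -0.2]
gripper_width: 0.001
grasp_force: 0.0
```

```bash
python3 - <<'E'
from h import *
go(.42,.2075,.04,0)
print(ray('scene5',[(253.9,254)],.03))
E
```

```text
pos [0.4196 0.2072 0.1385] yaw -0.1 q [-0.81  0.83  0.52  2.01 -0.82  0.53 -1.26] F [ 0.1 -0.2 -0.2] t 12.95 w 0.001
row [ 0.0024 -0.0019  0.4927] [ 0.0002  0.0003 -0.0004]
[[0.46570004 0.20650383 0.03      ]]
```

Request:
move_arm(targets=[0, 0, 0.1, 0, 0, 0, 0, 0, 0, 0.2, 0, 0, 0, 0, 0, 0, 0.3, 0, 0, 0, 0, 0, 0, 0.38, 0, 0, 0, 0, 0, 0, 0.44, 0, 0, 0, 0, 0, 0, 0.49, 0, 0, 0, 0, 0, 0, 0.49, 0, 0, 0, 0, 0.04, 0, 0.49, 0, 0, 0, 0, 0.07, 0, 0.49, 0, 0, 0, 0, 0.07, 0, 0.49, 0, 0, 0, 0])

```text
clock: 13.78
ee_pos: [0.435, 0.2076, 0.0414]
tool_rot: [-0.0, 1.0, -0.0, 0.001]
force: [0.2, -0.4, -0.5]
gripper_width: -0.0
grasp_force: 0.0
```

```bash
python3 - <<'E'
from h import *
go(.444,.207,.04,0)
s=snap('scene','scene6')
def c(i,u,v,w=96,h=72): return cv2.resize(i[v-h//2:v+h//2,u-w//2:u+w//2],(800,600),interpolation=cv2.INTER_CUBIC)
cv2.imwrite('pics/crop6.png',c(s,262,240))
E
```

```text
pos [0.435  0.2076 0.0414] yaw -0.0 q [-0.67  0.99  0.3   2.   -0.98  0.3  -1.11] F [ 0.2 -0.4 -0.5] t 13.7833 w -0.0
row [0.045  0.0028 0.0073] [-0.     -0.0006 -0.0003]
```

View pics/crop6.png

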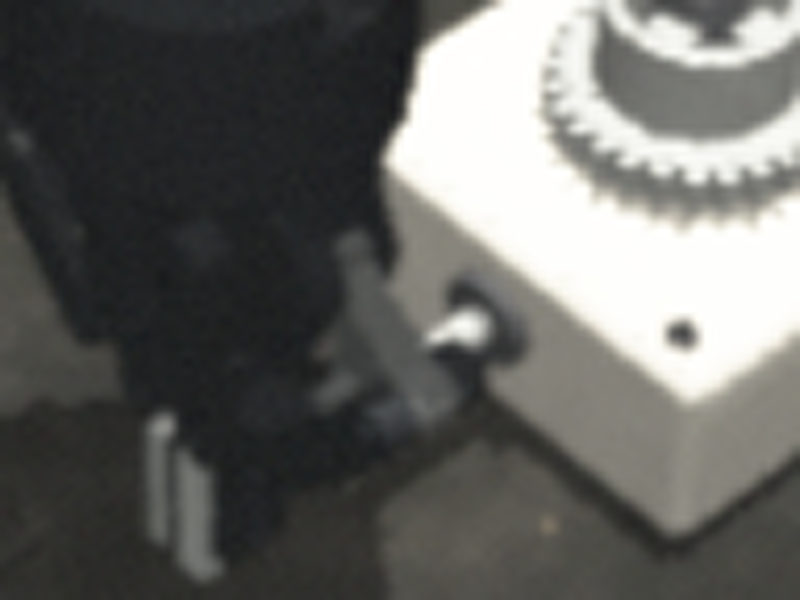

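The scene crop shows the shut fingers with the pads at (180,500), in front of the knob, which they partly hide. The force is zero, so I'll push gently and look for contact.

Request:
move_arm(targets=[0.01, 0, 0.005, 0, 0, 0, 0, 0.02, 0, 0.005, 0, 0, 0, 0, 0.025, 0, 0.005, 0, 0, 0, 0, 0.03, 0, 0.005, 0, 0, 0, 0, 0.035, 0, 0.005, 0, 0, 0, 0, 0.04, 0, 0.005, 0, 0, 0, 0, 0.045, 0, 0.005, 0, 0, 0, 0, 0.05, 0, 0.005, 0, 0, 0, 0, 0.05, 0, 0.005, 0, 0, 0, 0, 0.05, 0, 0.005, 0, 0, 0, 0])

```text
clock: 14.67
ee_pos: [0.4436, 0.2074, 0.0397]
tool_rot: [0.0, 1.0, -0.0, -0.0]
force: [-0.6, -0.7, -0.4]
gripper_width: 0.0
grasp_force: 0.0
```

Request:
move_arm(targets=[0.003, 0, 0, 0, 0, 0, 0, 0.006, 0, 0, 0, 0, 0, 0, 0.009, 0, 0, 0, 0, 0, 0, 0.012, 0, 0, 0, 0, 0, 0, 0.015, 0, 0, 0, 0, 0, 0, 0.018, 0, 0, 0, 0, 0, 0, 0.02, 0, 0, 0, 0, 0, 0, 0.02, 0, 0, 0, 0, 0, 0, 0.02, 0, 0, 0, 0, 0, 0, 0.02, 0, 0, 0, 0, 0, 0])

```text
clock: 15.5
ee_pos: [0.4476, 0.2074, 0.0397]
tool_rot: [0.0, 1.0, -0.0, -0.0]
force: [-0.7, -0.5, -0.3]
gripper_width: -0.002
grasp_force: 0.0
```

Request:
move_arm(targets=[0.003, 0, 0, 0, 0, 0, 0, 0.006, 0, 0, 0, 0, 0, 0, 0.008, 0, 0, 0, 0, 0, 0, 0.01, 0, 0, 0, 0, 0, 0, 0.012, 0, 0, 0, 0, 0, 0, 0.013, 0, 0, 0, 0, 0, 0, 0.015, 0, 0, 0, 0, 0, 0, 0.015, 0, 0, 0, 0, 0, 0, 0.015, 0, 0, 0, 0, 0, 0, 0.015, 0, 0, 0, 0, 0, 0])

```text
clock: 16.33
ee_pos: [0.4498, 0.2075, 0.0396]
tool_rot: [-0.0, 1.0, -0.0, -0.001]
force: [-6.5, -0.1, 4.1]
gripper_width: 0.0
grasp_force: 3.1
```

Contact at about x = 0.449. Next, push 5 to 6 mm more.

Request:
move_arm(targets=[0.004, 0, 0, 0, 0, 0, 0, 0.008, 0, 0, 0, 0, 0, 0, 0.012, 0, 0, 0, 0, 0, 0, 0.016, 0, 0, 0, 0, 0, 0, 0.02, 0, 0, 0, 0, 0, 0, 0.023, 0, 0, 0, 0, 0, 0, 0.025, 0, 0, 0, 0, 0, 0, 0.025, 0, 0, 0, 0, 0, 0, 0.025, 0, 0, 0, 0, 0, 0, 0.025, 0, 0, 0, 0, 0, 0])

```text
clock: 17.17
ee_pos: [0.4557, 0.2074, 0.0397]
tool_rot: [0.0, 1.0, -0.0, 0.0]
force: [1.4, 0.6, 0.7]
gripper_width: -0.002
grasp_force: 0.0
```

The force is gone, so the rod has sprung on. Backing off and looking.

Request:
move_arm(targets=[-0.05, 0, 0, 0, 0, 0, 0, -0.1, 0, 0, 0, 0, 0, 0, -0.18, 0, 0, 0, 0, 0, 0, -0.2, 0, -0.15, 0, 0, 0, 0, -0.2, 0, -0.35, 0, 0, 0, 0, -0.2, 0, -0.55, 0, 0, 0, 0, -0.2, -0.15, -0.75, 0, 0, 0, 0, -0.2, -0.35, -0.9, 0, 0, 0, 0, -0.2, -0.55, -1, 0, 0, 0, 0, -0.2, -0.75, -1, 0, 0, 0, 0])

```text
clock: 18.0
ee_pos: [0.416, 0.3433, 0.2406]
tool_rot: [-0.001, 1.0, -0.001, 0.002]
force: [1.5, -0.0, 0.2]
gripper_width: -0.002
grasp_force: 0.0
```

```bash
python3 - <<'E'
from h import *
go(.42,.36,.24,0)
t=snap('top','top7');s=snap('scene','scene7')
def c(i,u,v,w=96,h=144): return cv2.resize(i[v-h//2:v+h//2,u-w//2:u+w//2],(400,600),interpolation=cv2.INTER_CUBIC)
cv2.imwrite('pics/crop7.png',np.hstack([c(t,292,190),c(s,286,210)]))
E
```

```text
pos [0.416  0.3433 0.2406] yaw -0.1 q [-1.13  0.8   0.78  1.66 -0.66  0.97 -1.68] F [ 1.5 -0.   0.2] t 18.0 w -0.002
row [ 0.0199 -0.0836  0.003 ] [-0.0005 -0.001  -0.0006]
```

View pics/crop7.png

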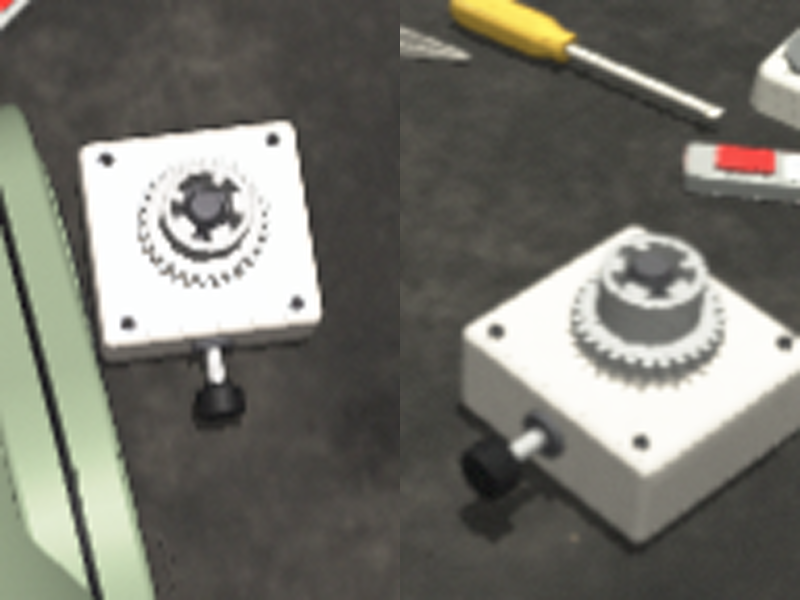

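Both views show the gear home and the knob moved in. In scene the knob went from (468,485) to (489,468). I'll check the travel and that the arm is at rest, then hand in.

```bash
python3 - <<'E'
from h import *
a=ray('scene5',[(253.9,254)],.03)[0]; b=ray('scene7',[(286-48+89.5/4.167-.5,210-72+468.5/4.167-.5)],.03)[0]
print('travel',b-a)
c=ray('top7',[(292-48+219/4.167-.5,190-72+402/4.167-.5)],.03); print(c,manip.get_state()['joint_vel'].round(3))
if .008<b[0]-a[0]<.016: print(manip.finish_job())
E
```

```text
travel [0.01242896 0.00119877 0.        ]
[[0.47887369 0.20790681 0.03      ]] [ 0.078 -0.014  0.013  0.151  0.007 -0.083  0.109]
the job is handed in; nothing more can be done
None
```

The large gear is fully home on the splined spindle, the selector was then pushed in about 12 mm to its middle click, the small gear was left alone, and the job is handed in (about 18 s on the robot clock).

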